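# Snap the lens retaining ring into the egg painter's stand magnifier

## Task

Put the stand magnifier back together: lay the brass retaining ring, collar up, in the mouth of the black lens barrel and let go of it, then press it straight down with the wooden pusher, without forcing the glass, until it has snapped home under all four clips. Press on the ring only with the pusher, stand the pusher back on the cork coaster when you are done, and leave the eggs, paint jars, glass and brush where they are.

Things in the scene. Friction and masses are not known exactly. Their poses are not given: they have to be found in the camera images.
- retainer_mid (a point): Brass retaining ring, 90 g, 19 mm high, lying on the plate collar up: flange 56 mm across, 5 mm thick, lower edge bevelled; above it a round collar 46 mm across, 14 mm high; hole 40 mm. Grip the collar with the fingertips 1 to 3 mm above the flange, so that they clear the barrel's rim. Point: on the ring's axis half-way up, 9.5 mm above its underside; z up the collar.
- cell (a point): Stand magnifier, does not move: round wooden foot 110 mm across, three legs, grey collar 92 mm across. Point: on its vertical axis, level with the collar's top, 58 mm above the table. Centred in the collar stands the black focusing barrel, 72 mm across, bore 58 mm, bevelled to 63 mm at the rim. It is locked where the last user screwed it: its rim is 11.5 to 16.5 mm above this point.
- clip0 (a joint): First of four steel spring clips, 90 degrees apart in the barrel's bore, steep slope above, flat below; undersides 7.5 mm below the rim. Value: m pushed outwards, 0 when sprung in (3 mm into the bore). The loose ring rests on their slopes with its underside about 3.5 mm below the rim, flange still above it. All four give way at about 8 to 12 N, by 2 mm.
- clip1 (a joint): Second clip. The ring is home when its flange has passed under all four clips and each has sprung in again (value near 0): its underside is then 12.5 mm below the rim, its collar's top 6.5 mm above the rim, 9 mm lower than where the loose ring lay.
- clip2 (a joint): Third clip. Under the ring lies the glass lens on stiff rubber (about 9 N per mm). The ring meets it about 2 mm before home and is pushed back ever harder; at about 12 to 15 N the clips spring over the flange, after which the force only rises. The glass chips if the ring is pressed with more than 20 N.
- clip3 (a joint): Fourth clip, like the others.
- pusher_mid (a point): Turned dark-wood pusher, 130 g, 84 mm high, upright on the coaster: a flat rubber-faced disc 54 mm across and 12 mm high below (its face goes flat on the collar's top), a round handle 28 mm across above. Point: on its axis half-way up, 42 mm above the face; z up the handle.
- coaster: Round cork coaster, 100 mm across, 6 mm thick, fixed to the table; origin at the centre of its underside, on the table.
- plate: Round flat white plate, 100 mm across, 5 mm thick, fixed to the table, on which the ring starts; origin at the centre of its underside.
- egg_black: Black decorated egg in a wooden egg cup, 71 mm high, 46 mm across; origin at the centre of its underside. Leave alone.
- egg_red: Red decorated egg in a white egg cup, 71 mm high, 46 mm across; origin at the centre of its underside. Leave alone.
- jar_red: Red paint jar with black lid, 39 mm across, 48 mm high; origin at the centre of its underside. Leave alone.
- jar_blue: Blue paint jar with black lid, 39 mm across, 48 mm high; origin at the centre of its underside. Leave alone.
- jar_green: Green paint jar with black lid, 39 mm across, 48 mm high; origin at the centre of its underside. Leave alone.
- glass: Drinking glass, 66 mm across, 100 mm high; origin at the centre of its underside. Leave alone.
- brush: Paint brush lying on the table. Leave alone.
There are look-alikes about, which are no part of the job. Leave any blue look-alike of the part that bears retainer_mid alone.

How it is judged:
On the way, in this order (a step that is already met when the one before it is completed fails the run):
1. the ring lies centred and level in the barrel's mouth, let go, not yet pressed down (horizontal distance between retainer and cell below 0.003 m and z of retainer in the frame of cell between 0.0065 and 0.0145 m and angle between retainer's own z axis and vertical below 0.09 rad and contact force between the fingers and retainer below 0.1 N), for 0.3 s.
2. the ring is pressed home by the pusher (horizontal distance between retainer and cell below 0.003 m and z of retainer in the frame of cell below 0.0055 m and angle between retainer's own z axis and vertical below 0.02 rad and value of joint each of clip0, clip1, clip2, clip3 below 0.0007 m and contact force between pusher and retainer above 2 N), for 0.1 s.
At the end, for the whole second after the job is handed in: The ring sits level (within 0.02 rad) and home in the barrel (within 3 mm of its axis), below all four clips, each sprung in again over it (within 0.7 mm), and the pusher stands upright at rest on the cork coaster with its whole foot on it (within 25 mm of the coaster's centre) (horizontal distance between retainer and cell below 0.003 m and z of retainer in the frame of cell below 0.0055 m and angle between retainer's own z axis and vertical below 0.02 rad and value of joint each of clip0, clip1, clip2, clip3 below 0.0007 m and horizontal distance between pusher and coaster below 0.025 m and z of pusher in the frame of coaster below 0.009 m and angle between pusher's own z axis and vertical below 0.1 rad and linear speed of pusher below 0.02 m/s and contact force between pusher and coaster above 0.3 N); the robot touches nothing.
It fails at once if the ring is pressed with more than 20 N (the glass chips) (contact force between pusher and retainer above 20 N).
It fails at once if the ring is pushed in by hand, not with the pusher (horizontal distance between retainer and cell below 0.01 m and z of retainer in the frame of cell below 0.0055 m and contact force between any of the fingers, the arm and retainer above 0.5 N).
It fails at once if an egg, a jar, the glass or the brush is pushed away (more than 25 mm) or knocked over (distance of any of egg_black, egg_red, jar_red, jar_blue, jar_green, glass, brush from where it was at the start of the episode above 0.025 m or angle between any of egg_black, egg_red, jar_red, jar_blue, jar_green, glass's own z axis and vertical above 0.5 rad).
It also fails if it takes over 72 s, if anything falls off the work surface, if the arm or the gripper's body presses on something with over 40 N, if the wrist force passes 120 N, or if a joint passes its speed limit or range.

## Robot

A 6-joint arm with a two-finger parallel gripper is mounted at the origin on the work surface. World frame = base frame: x ahead of the robot, y to its left, z up, the work surface at z = 0. Lengths are in m, angles in rad, forces in N, time in s.
With the tool pointing down it reaches from about 0.25 to 0.725 m from the base axis. Payload 4 kg.
Tool frame: the origin (TCP) lies on the centre line of the jaws, within the pads' length; the fingertips stand 22 mm ahead of it and the grasp point (between the pads) lies 3 mm ahead of it; z points along the fingers, y is the line along which they close (so a half turn about z gives the same grasp; the last joint's range is limited). The gripper opens to 85 mm and grips with 20 to 120 N. Pads are 22 mm wide; open, the fingers measure 114 mm over their backs; the gripper's body (76 mm by 85 mm) begins 54 mm behind the grasp point. The pads swing forward as they close: fully open they stand 13 mm farther back than shut.
Start: joints at [0, 0.241, 0.005, 1.335, 0, 1.571], TCP at [0.5, -0, 0.253] pointing down, gripper open.
Joint ranges: [-2.72, 2.72], [-1.05, 1.87], [-1.09, 1.28], [-1.99, 2.15], [-1.42, 1.44], [-3.14, 3.14]. Speed limits (rad/s): [2.79, 2.79, 3.14, 3.14, 3.14, 3.14].

## Interface

Orientations are given as a unit quaternion [x, y, z, w].
In Python, from workcell import bot gives the robot as it stands.
- The arm moves only by the shell command python3 -m inch 'ROWS'. ROWS is JSON, one flat list of numbers, 7 for each row, row after row: the shift along the world's x, y, z in mm, then the turn, a rotation vector about the world's x, y, z in rad, then the opening in per cent of the stroke, from 0 (shut) to 100 (fully open). A call has 1 to 8 rows; each row is the pose to reach, as a shift and turn from the pose commanded when the call began; what a row does not reach only later rows make up. A row lasts 1/12 s, in which the tool goes at most 41.7 mm and 7.16 degrees, less where a joint would pass 70% of its speed; a pose out of reach is approached as far as the arm can. A call with a gripper value outside its range is refused whole. The fingers move at their own pace and stop on an object; the grip force is fixed at half the most. Time passes only in rows, so rows that repeat a pose let the fingers close. It gives the time, the measured TCP pose, the force, the opening and the grip force at its end, in the units of the state.
- bot.get_obs(): the state, without advancing time (a new reading comes with each control period).
- bot.camera(name): name is "scene" or "side" or "wrist"; returns the picture (420x560x3 uint8, blue, green, red); there is no depth.
- bot.camera_info(name): a dict with "intrinsics" (3x3 intrinsics, pixels), "camera_from_world" (4x4, takes a point from world to camera coordinates); the wrist camera has in their place "hand_eye" (4x4, takes a point from camera to tool coordinates, whose origin is the TCP and whose axes are the flange's). Camera axes: x right, y down, z forward; pixel columns grow to the right and rows downward; lengths in m; the calibration is good to about 2 mm. A picture is of the moment at which its call begins: read the wrist's pose just before it. camera_info takes no time and is no camera call.
- bot.job_done(): hands the job in; it is judged then, once.
Trained networks look in the newest picture that a camera, given by its name, has taken for a name from the list of things; names that differ only in an ending like _2 or _b are one class to them, and where a whole thing is asked for, a point or a joint stands for the part that bears it (a point fixed in the world has none). Each returns a list of dicts, best first, with "confidence" (0 to 1); they miss things now and then, are a little off and sometimes report something else, mostly with a low value. They report only what shows in the picture. A call takes as long as a camera call. They do not tell look-alikes from the thing itself.
- bot.silhouettes(camera, target): "mask" (420x560 bool, what is visible of it) and "uv" ([column, row] in pixels, amid what is visible of it).
- bot.spot_point(camera, target): "uv" ([column, row] in pixels: a listed point, or the origin of a listed thing).
The state is a dict: "clock": time; "joint_pos": joint angles; "joint_vel": joint speeds; "tau": joint torques, N m; "eef_pos": TCP position; "tool_rot": TCP orientation; "ft_force": force on the tool from outside, world axes, zero at the start; "ft_torque": the same for the moment, N m; "grip_width": finger opening in m; "grasp_force": force on a finger pad.
Only numpy, scipy, OpenCV 4.12 (cv2) and the standard library are available. Lean on these libraries where they do the work, as an engineer would, in place of code of your own. Each camera call takes 0.05 s, during which the arm holds its last target. There are 200 camera calls.

## Working session

There is one attempt and no reset: what is moved stays moved. The work goes in short steps, Python scripts to look and compute and a shell command to move; the robot and the scene stay as the last step left them, time stands still between calls to the robot, and variables do not carry over. Pictures are saved under pics/ and viewed, at most 10 in all, crops included, and the job is handed in when it is done.

```bash
mkdir -p pics
cat > h.py <<'E'
from workcell import bot
import numpy as np, cv2
from scipy.spatial.transform import Rotation as R
def cam(name):
    i=bot.camera_info(name); K=np.array(i["intrinsics"])
    if name=="wrist":
        o=bot.get_obs(); T=np.eye(4); T[:3,:3]=R.from_quat(o["tool_rot"]).as_matrix(); T[:3,3]=o["eef_pos"]
        W=T@np.array(i["hand_eye"])
    else: W=np.linalg.inv(np.array(i["camera_from_world"]))
    return K,W
def ray(K,W,uv):
    d=W[:3,:3]@np.linalg.inv(K)@np.array([uv[0],uv[1],1.]); return W[:3,3],d/np.linalg.norm(d)
def onz(K,W,uv,z):
    c,d=ray(K,W,uv); return c+d*(z-c[2])/d[2]
def proj(K,W,p):
    q=np.linalg.inv(W)@np.append(p,1); u=K@q[:3]; return u[:2]/u[2]
E
python3 - <<'E'
from h import *
Z=dict(retainer_mid=.0145,cell=.058,pusher_mid=.048,coaster=0,plate=0,egg_black=0,egg_red=0,jar_red=0,jar_blue=0,jar_green=0,glass=0,brush=0)
ims=[]
for c in("scene","side"):
    im=bot.camera(c); ims.append(im); K,W=cam(c); print(c,W[:3,3].round(3))
    for t,z in Z.items():
        for d in bot.spot_point(c,t)[:3]:
            if d["confidence"]>.3: print(t,round(d["confidence"],2),np.round(d["uv"]),onz(K,W,d["uv"],z).round(4)[:2])
cv2.imwrite("pics/a.png",ims[0]);cv2.imwrite("pics/b.png",ims[1])
E
```

```text
scene [1.061 0.137 0.925]
retainer_mid 0.83 [416. 223.] [0.4769 0.3294]
retainer_mid 0.64 [359. 232.] [0.5412 0.2002]
retainer_mid 0.55 [364. 282.] [0.6606 0.2337]
cell 0.79 [280. 199.] [0.528  0.0019]
cell 0.69 [180. 195.] [ 0.5814 -0.2307]
cell 0.57 [261. 273.] [0.7212 0.0124]
pusher_mid 0.9 [180. 188.] [ 0.5581 -0.2422]
coaster 0.76 [184. 197.] [ 0.5527 -0.2437]
plate 0.64 [364. 238.] [0.5444 0.2153]
egg_black 0.9 [339. 181.] [0.3983 0.124 ]
egg_red 0.6 [209. 240.] [ 0.6511 -0.1404]
jar_red 0.57 [248. 158.] [ 0.3904 -0.126 ]
jar_blue 0.86 [317. 272.] [0.6605 0.1271]
jar_green 0.58 [261. 275.] [0.7013 0.0049]
glass 0.86 [416. 301.] [0.6674 0.3532]
glass 0.58 [360. 236.] [0.5418 0.2056]
brush 0.58 [133. 226.] [ 0.6641 -0.3302]
brush 0.38 [337. 182.] [0.401  0.1211]
side [ 0.253 -0.83   0.649]
retainer_mid 0.71 [230. 185.] [0.4902 0.311 ]
retainer_mid 0.51 [295. 193.] [0.6529 0.2167]
retainer_mid 0.49 [260. 201.] [0.5489 0.2048]
cell 0.61 [279. 230.] [ 0.5335 -0.0028]
pusher_mid 0.73 [281. 176.] [0.6246 0.2594]
pusher_mid 0.69 [336. 300.] [ 0.5673 -0.2437]
coaster 0.78 [326. 316.] [ 0.5551 -0.2328]
plate 0.74 [258. 202.] [0.5469 0.2227]
egg_black 0.6 [208. 232.] [0.3905 0.1204]
egg_red 0.9 [350. 276.] [ 0.653  -0.1348]
jar_red 0.91 [232. 299.] [ 0.3913 -0.1309]
jar_red 0.56 [343. 243.] [ 0.6897 -0.0183]
jar_blue 0.8 [309. 213.] [0.6609 0.1308]
jar_green 0.93 [345. 239.] [ 0.699  -0.0065]
glass 0.34 [210. 230.] [0.3965 0.1268]
brush 0.87 [400. 341.] [ 0.6597 -0.3305]
```

View pics/a.png

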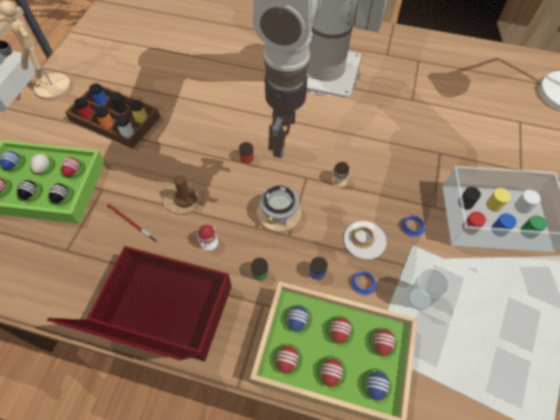

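Run:
```python
import cv2
a=cv2.imread("pics/a.png")[200:300,330:450];b=cv2.imread("pics/b.png")[160:250,200:320]
cv2.imwrite("pics/c.png",cv2.hconcat([cv2.resize(a,(400,400),interpolation=2),cv2.resize(b,(400,400),interpolation=2)]))
```

```text
(no output)
```

View pics/c.png

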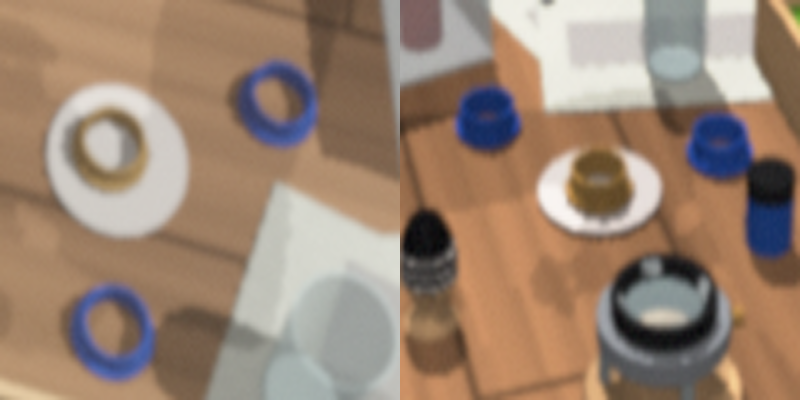

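The brass ring lies on the white plate (scene 362,236; side 260,201). The two others, at scene (415,225) and (364,282), are the blue look-alikes. The brass one fits the description and the crop confirms it. I'll move above it for a wrist view.

```bash
python3 -m inch '[8,35,0,0,0,0,100, 15,70,0,0,0,0,100, 23,105,0,0,0,0,100, 30,140,0,0,0,0,100, 38,175,0,0,0,0,100, 45,200,0,0,0,0,100, 45,200,0,0,0,0,100, 45,200,0,0,0,0,100]'
python3 - <<'E'
from h import *
o=bot.get_obs();print(R.from_quat(o["tool_rot"]).as_matrix().round(3),o["eef_pos"])
print(np.array(bot.camera_info("wrist")["hand_eye"]).round(3))
K,W=cam("wrist"); im=bot.camera("wrist"); cv2.imwrite("pics/d.png",im)
for t,z in(("retainer_mid",.0145),("plate",0)):
    for d in bot.spot_point("wrist",t)[:3]: print(t,d["confidence"],d["uv"],onz(K,W,d["uv"],z))
for d in bot.silhouettes("wrist","retainer_mid")[:2]:
    m=d["mask"].astype(np.uint8); c=max(cv2.findContours(m,0,1)[0],key=len); print(d["confidence"],d["uv"],cv2.fitEllipse(c))
E
```

```text
clock: 1.97
eef_pos: [0.5449, 0.2014, 0.2526]
tool_rot: [0.706, 0.708, -0.0, -0.0]
ft_force: [-0.4, -0.1, -0.5]
grip_width: 0.0855
grasp_force: 0.0
[[-0.003  1.    -0.001]
 [ 1.     0.003 -0.001]
 [-0.001 -0.001 -1.   ]] [0.54489324 0.20141057 0.25264623]
[[-0.001 -0.95  -0.313  0.08 ]
 [ 1.    -0.    -0.    -0.001]
 [ 0.    -0.313  0.95  -0.12 ]
 [ 0.     0.     0.     1.   ]]
retainer_mid 0.88 [285.1, 168.6] [0.54889648 0.21061374 0.0145    ]
retainer_mid 0.85 [387.9, 145.1] [0.65518408 0.23548319 0.0145    ]
plate 0.61 [284.7, 162.2] [0.54860678 0.21484226 0.        ]
0.92 [280.6, 152.2] ((282.3455505371094, 166.0262451171875), (51.43569564819336, 51.754051208496094), 25.182781219482422)
0.87 [231.0, 49.3] ((215.7196044921875, 50.97852325439453), (55.23137664794922, 62.01152801513672), 159.01156616210938)
```

View pics/d.png

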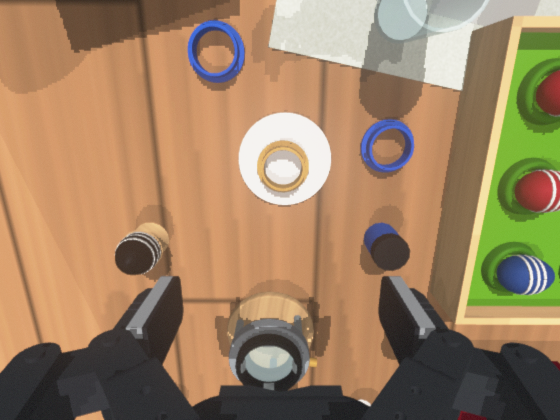

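The wrist view shows the brass ring at (283,166) on the plate, blue rings at (216,51) and (387,145), and the barrel at (268,357). Next I descend for a close look.

```bash
python3 -m inch '[1,4,-40,0,0,0,100, 2,9,-80,0,0,0,100, 2,9,-110,0,0,0,100, 2,9,-110,0,0,0,100, 2,9,-110,0,0,0,100]'
cat >> h.py <<'E'
def fit(K,W,mask,pts_of,x0,zfix=None):
    """fit axis xy so that the projected outline (convex hull of circles) matches the mask outline"""
    from scipy.optimize import least_squares
    hull=cv2.convexHull(np.argwhere(mask)[:,::-1].astype(np.float32))[:,0]
    def f(x):
        P=np.array([proj(K,W,p) for p in pts_of(*x)],np.float32)
        h=cv2.convexHull(P)
        return [cv2.pointPolygonTest(h,(float(a),float(b)),True) for a,b in hull]
    s=least_squares(f,x0,diff_step=1e-3,loss="soft_l1"); return s.x,np.sqrt(np.mean(np.square(s.fun)))
def circ(x,y,z,r): 
    t=np.linspace(0,2*np.pi,60,endpoint=False); return np.c_[x+r*np.cos(t),y+r*np.sin(t),0*t+z]
E
python3 - <<'E'
from h import *
o=bot.get_obs();print(o["eef_pos"])
K,W=cam("wrist"); im=bot.camera("wrist"); cv2.imwrite("pics/e.png",im)
for d in bot.spot_point("wrist","retainer_mid")[:2]: print(d["confidence"],d["uv"],onz(K,W,d["uv"],.0145))
f=lambda x,y:np.vstack([circ(x,y,z,r) for z,r in((.007,.028),(.010,.028),(.024,.023))])
for d in bot.silhouettes("wrist","retainer_mid")[:2]: print(d["confidence"],d["uv"],fit(K,W,d["mask"],f,[.547,.208]))
for d in bot.silhouettes("wrist","plate")[:1]: print("plate",d["confidence"],d["uv"],fit(K,W,d["mask"],lambda x,y:circ(x,y,.005,.05),[.547,.215]))
E
```

```text
clock: 2.58
eef_pos: [0.5457, 0.2074, 0.1422]
tool_rot: [0.708, 0.707, -0.002, -0.001]
ft_force: [-0.2, -1.2, 0.4]
grip_width: 0.0854
grasp_force: 0.0
[0.54570346 0.20742868 0.14224667]
0.79 [412.8, 156.2] (array([0.65544245, 0.23412171]), np.float64(0.9422743452854767))
0.74 [285.3, 181.0] (array([0.54625466, 0.21163634]), np.float64(0.6127564541355867))
plate 0.73 [285.9, 186.7] (array([0.54813199, 0.2177116 ]), np.float64(0.6745780008081128))
```

View pics/e.png

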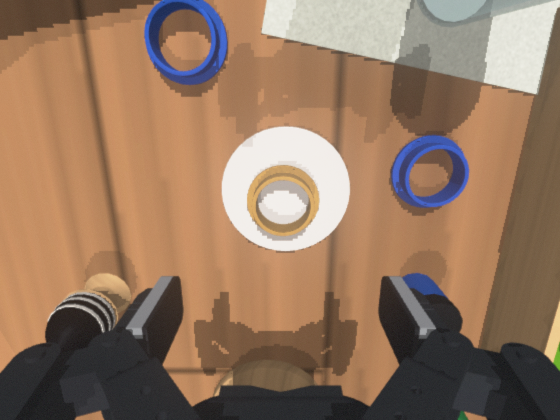

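The ring is at about (0.546, 0.2115), and it sits off-centre on the plate toward the robot. I'll pre-close, descend to just above it, and look again.

```bash
python3 -m inch '[-1,2.5,-35,0,0,0,62, -1,2.5,-70,0,0,0,62, -1,2.5,-88,0,0,0,62, -1,2.5,-88,0,0,0,62, -1,2.5,-88,0,0,0,62, -1,2.5,-88,0,0,0,62]'
python3 - <<'E'
from h import *
o=bot.get_obs();print(o["eef_pos"])
K,W=cam("wrist"); im=bot.camera("wrist"); cv2.imwrite("pics/f.png",im)
f=lambda x,y:np.vstack([circ(x,y,z,r) for z,r in((.007,.028),(.010,.028),(.024,.023))])
for d in bot.silhouettes("wrist","retainer_mid")[:2]: print(d["confidence"],d["uv"],fit(K,W,d["mask"],f,[.547,.208]))
E
```

```text
clock: 3.28
eef_pos: [0.548, 0.2122, 0.0579]
tool_rot: [0.707, 0.707, 0.002, 0.001]
ft_force: [0.2, 1.0, 1.0]
grip_width: 0.0531
grasp_force: 0.0
[0.54797672 0.2122064  0.05793309]
0.72 [474.2, 194.0] (array([0.65397216, 0.23510044]), np.float64(1.6144350280977775))
0.65 [281.0, 229.9] (array([0.54621132, 0.21204067]), np.float64(0.27478842413021676))
```

View pics/f.png

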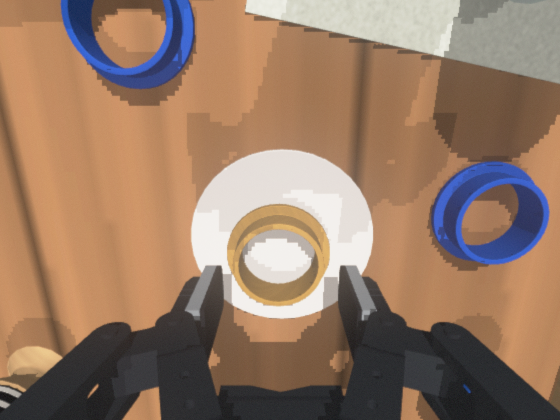

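Fingers straddle the collar: ring at col 279, pads at 213 and 347. Now a guarded descent.

```bash
python3 -m inch '[0,0,-10,0,0,0,62, 0,0,-19,0,0,0,62, 0,0,-19,0,0,0,62, 0,0,-19,0,0,0,62]'; python3 -m inch '[0,0,-1,0,0,0,62,0,0,-2,0,0,0,62, 0,0,-2,0,0,0,62, 0,0,-2,0,0,0,62]'; python3 -m inch '[0,0,-1,0,0,0,62,0,0,-2,0,0,0,62, 0,0,-2,0,0,0,62, 0,0,-2,0,0,0,62]'
python3 - <<'E'
from h import *
im=bot.camera("side"); K,W=cam("side"); print(proj(K,W,[.546,.212,.0145]))
cv2.imwrite("pics/g.png",cv2.resize(im[165:235,210:310],(800,560),interpolation=2))
E
```

```text
clock: 3.72
eef_pos: [0.5451, 0.2111, 0.0353]
tool_rot: [0.707, 0.707, -0.001, -0.0]
ft_force: [0.2, -0.7, 0.6]
grip_width: 0.0532
grasp_force: 0.0
clock: 4.05
eef_pos: [0.5461, 0.2115, 0.0344]
tool_rot: [0.707, 0.707, 0.0, 0.0]
ft_force: [0.2, -0.1, -0.1]
grip_width: 0.0529
grasp_force: 0.0
clock: 4.38
eef_pos: [0.5459, 0.2115, 0.0323]
tool_rot: [0.707, 0.707, -0.0, -0.0]
ft_force: [-0.1, -1.2, 0.1]
grip_width: 0.053
grasp_force: 0.0
[258.31140077 199.44064896]
```

View pics/g.png

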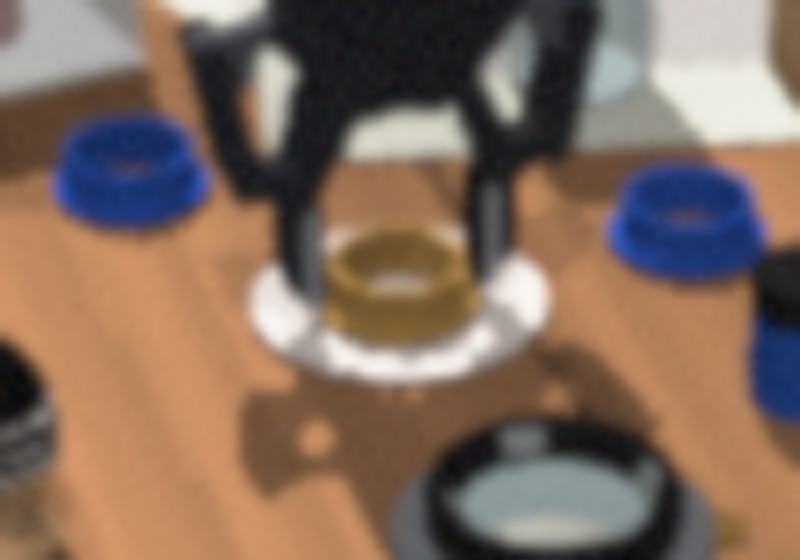

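The fingers straddle the brass ring, but no contact force yet. I'll keep feeling down in 1 mm steps.

```bash
for i in 1 2 3; do python3 -m inch '[0,0,-1,0,0,0,62, 0,0,-1,0,0,0,62, 0,0,-1,0,0,0,62]' | egrep 'eef|force'; done
```

```text
eef_pos: [0.5459, 0.2115, 0.0312]
ft_force: [0.3, 0.1, 0.4]
grasp_force: 0.0
eef_pos: [0.5459, 0.2115, 0.0302]
ft_force: [0.1, -0.2, 1.5]
grasp_force: 0.0
eef_pos: [0.5459, 0.2115, 0.0292]
ft_force: [0.1, -0.5, 0.6]
grasp_force: 0.0
```

```bash
for i in 1 2; do python3 -m inch '[0,0,-1,0,0,0,62, 0,0,-1,0,0,0,62, 0,0,-1,0,0,0,62]' | egrep 'eef|force'; done
```

```text
eef_pos: [0.5461, 0.2116, 0.0285]
ft_force: [0.3, -0.0, 1.9]
grasp_force: 0.7
eef_pos: [0.5462, 0.2116, 0.0284]
ft_force: [-2.3, -0.3, 6.6]
grasp_force: 3.4
```

Touched the flange at TCP z = 28.5 mm. I'll raise about 3 mm and grip.

```bash
python3 -m inch '[0,0,4.5,0,0,0,62, 0,0,4.5,0,0,0,62, 0,0,4.5,0,0,0,40, 0,0,4.5,0,0,0,20, 0,0,4.5,0,0,0,0, 0,0,4.5,0,0,0,0, 0,0,4.5,0,0,0,0, 0,0,4.5,0,0,0,0]'; python3 -m inch '[0,0,20,0,0,0,0, 0,0,50,0,0,0,0, 0,0,90,0,0,0,0, 0,0,110,0,0,0,0,0,0,110,0,0,0,0]'
python3 - <<'E'
from h import *
im=bot.camera("wrist"); a=im
K,W=cam("wrist")
f=lambda x,y,z:np.vstack([circ(x,y,z-.0095,.0265),circ(x,y,z-.0075,.028),circ(x,y,z-.0045,.028),circ(x,y,z+.0095,.023)])
o=bot.get_obs();print(o["eef_pos"])
for d in bot.silhouettes("wrist","retainer_mid")[:3]: print(d["confidence"],d["uv"],d["mask"].sum(),fit(K,W,d["mask"],f,[.546,.2115,o["eef_pos"][2]-.017]))
cv2.imwrite("pics/i.png",im)
E
```

```text
clock: 6.35
eef_pos: [0.5466, 0.2117, 0.0327]
tool_rot: [0.707, 0.707, 0.001, 0.0]
ft_force: [-0.1, -0.0, 6.3]
grip_width: 0.044
grasp_force: 61.2
clock: 6.77
eef_pos: [0.5493, 0.2128, 0.1474]
tool_rot: [0.707, 0.707, 0.005, 0.002]
ft_force: [1.0, 0.3, -0.4]
grip_width: 0.0442
grasp_force: 61.7
[0.54787416 0.21222604 0.14454491]
0.97 [202.7, 46.5] 3144 (array([0.47831181, 0.32366669, 0.00597925]), np.float64(0.30223891959885446))
0.94 [400.4, 166.7] 2660 (array([0.65596158, 0.23216504, 0.00497357]), np.float64(0.23727274730235084))
0.65 [280.3, 250.0] 6719 (array([0.54723943, 0.21216292, 0.12494886]), np.float64(0.49400416622707716))
```

View pics/i.png

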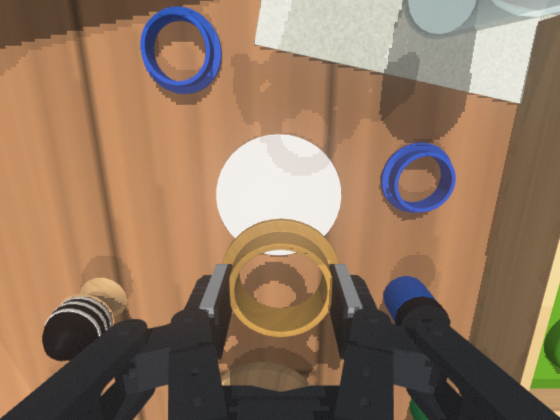

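The ring is held level. Now I carry it to just short of the magnifier, so the barrel shows beyond the ring.

```bash
python3 -m inch '[0,-20,30,0,0,0,0, -3,-55,58,0,0,0,0, -6,-95,58,0,0,0,0, -9,-135,58,0,0,0,0, -12,-175,58,0,0,0,0, -15,-215,58,0,0,0,0, -15,-250,58,0,0,0,0, -15,-261,58,0,0,0,0]'; python3 -m inch '[0,0,0,0,0,0,0, 0,0,0,0,0,0,0,0,0,0,0,0,0,0,0,0,0,0,0,0,0]'
python3 - <<'E'
from h import *
o=bot.get_obs();p=np.array(o["eef_pos"]);print(p)
im=bot.camera("wrist"); K,W=cam("wrist")
f=lambda x,y,z:np.vstack([circ(x,y,z-.0095,.0265),circ(x,y,z-.0075,.028),circ(x,y,z-.0045,.028),circ(x,y,z+.0095,.023)])
for d in bot.silhouettes("wrist","retainer_mid")[:2]:
    if d["mask"].sum()>5000: s=fit(K,W,d["mask"],f,p-[0,0,.019]); print("ring rel",s[0]-p,s[1])
for d in bot.spot_point("wrist","cell")[:2]: print("cell",d["confidence"],d["uv"],onz(K,W,d["uv"],.058))
for d in bot.silhouettes("wrist","cell")[:2]:
    m=d["mask"]; print(d["confidence"],d["uv"],m.sum()); np.save("m.npy",m)
    print(fit(K,W,m,lambda x,y:np.vstack([circ(x,y,0.004,.055),circ(x,y,.058,.046),circ(x,y,.072,.036)]),[.531,0]))
cv2.imwrite("pics/j.png",im)
E
```

```text
clock: 7.53
eef_pos: [0.5291, -0.0539, 0.1973]
tool_rot: [0.709, 0.705, -0.002, -0.001]
ft_force: [0.3, 1.1, -1.2]
grip_width: 0.0439
grasp_force: 61.7
clock: 7.87
eef_pos: [0.5307, -0.0481, 0.199]
tool_rot: [0.706, 0.708, -0.0, -0.001]
ft_force: [0.1, 0.5, -0.3]
grip_width: 0.0438
grasp_force: 61.7
[ 0.53071455 -0.0480579   0.19898182]
ring rel [-0.00053742  0.00012185 -0.01888328] 0.3229661251581272
0.87 [283.8, 92.5] 4631
(array([0.53179613, 0.00068028]), np.float64(2.98882672441621))
0.2 [282.5, 251.8] 6932
(array([ 0.52999457, -0.13002751]), np.float64(2.073224929191506))
```

View pics/j.png

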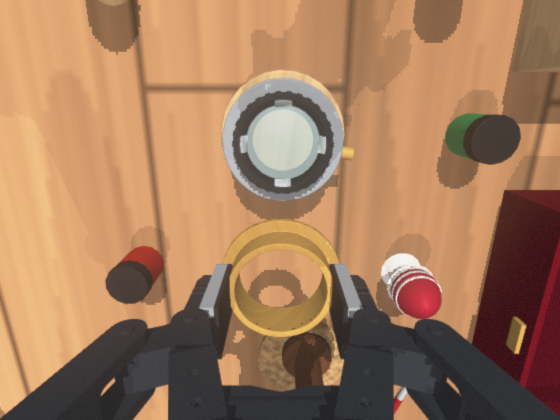

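Clear view: barrel centred near (283,141) with its four clips at (283,103), (321,144), (283,183) and (247,143); the held ring is at (280,278). I'll fit the barrel's black outline.

Run:
```python
from h import *
o=bot.get_obs();p=np.array(o["eef_pos"]);print(p)
im=cv2.imread("pics/j.png"); K,W=cam("wrist")
hsv=cv2.cvtColor(im,cv2.COLOR_BGR2HSV)
win=np.zeros(im.shape[:2],bool); win[60:212,212:352]=1
def big(m):
    m=cv2.morphologyEx(m.astype(np.uint8),cv2.MORPH_OPEN,np.ones((3,3))); n,l,s,_=cv2.connectedComponentsWithStats(m); return l==1+np.argmax(s[1:,4])
blk=big((hsv[...,2]<70)&win); print(blk.sum(), hsv[141,228],hsv[141,240])
for zr in(.0695,.072,.0745): print("barrel",zr,fit(K,W,blk,lambda x,y:np.vstack([circ(x,y,zr,.036),circ(x,y,.058,.036)]),[.531,0]))
print(fit(K,W,blk,lambda x,y,z:np.vstack([circ(x,y,z,.036),circ(x,y,.058,.036)]),[.531,0,.072]))
gry=big((hsv[...,1]<75)&win)
print("collar",gry.sum(),fit(K,W,gry,lambda x,y:np.vstack([circ(x,y,.058,.046),circ(x,y,.072,.036)]),[.531,0]))
```

```text
[ 0.53105006 -0.04841165  0.19971441]Traceback (most recent call last):
  File "<stdin>", line 8, in <module>
  File "<stdin>", line 7, in big
    return _wrapfunc(a, 'argmax', axis=axis, out=out, **kwds)
    return bound(*args, **kwds)
ValueError: attempt to get argmax of an empty sequence
```

Run:
```python
from h import *
im=cv2.imread("pics/j.png"); print(im.shape)
hsv=cv2.cvtColor(im,cv2.COLOR_BGR2HSV)
print(hsv[141,216:352:4].tolist())
print(hsv[66:212:4,283].tolist())
```

```text
(420, 560, 3)
[[15, 120, 226], [14, 119, 223], [116, 9, 196], [108, 6, 197], [15, 8, 130], [9, 41, 87], [50, 5, 166], [68, 6, 175], [84, 14, 176], [69, 14, 188], [40, 18, 208], [38, 18, 209], [36, 19, 211], [35, 15, 211], [39, 17, 211], [38, 18, 213], [37, 16, 211], [37, 16, 212], [43, 14, 213], [41, 17, 209], [43, 17, 209], [39, 19, 212], [38, 18, 214], [38, 19, 214], [41, 17, 209], [84, 20, 180], [68, 6, 166], [75, 8, 195], [10, 28, 81], [13, 20, 91], [110, 5, 169], [102, 7, 171], [13, 103, 146], [14, 118, 186]]
[[13, 119, 187], [17, 105, 226], [18, 102, 230], [0, 8, 181], [110, 4, 172], [120, 5, 170], [113, 6, 167], [8, 33, 84], [13, 28, 82], [60, 4, 145], [72, 8, 152], [36, 12, 221], [38, 9, 221], [37, 10, 221], [35, 14, 219], [36, 12, 218], [38, 13, 218], [37, 15, 216], [39, 15, 214], [39, 16, 213], [39, 20, 213], [37, 20, 213], [36, 18, 213], [34, 18, 210], [34, 18, 209], [38, 18, 209], [53, 11, 193], [85, 19, 176], [86, 11, 165], [77, 9, 209], [84, 6, 198], [13, 29, 79], [120, 2, 126], [0, 2, 129], [14, 109, 141], [14, 113, 140], [14, 115, 137]]
```

```bash
cat > cellfit.py <<'E'
from h import *
def cellfit(im,K,W,win):
    hsv=cv2.cvtColor(im,cv2.COLOR_BGR2HSV)
    def big(m):
        n,l,s,_=cv2.connectedComponentsWithStats(m.astype(np.uint8)); return l==1+np.argmax(s[1:,4])
    blk=big((hsv[...,2]<120)&(hsv[...,1]<70)&win)
    for zr in(.0695,.072,.0745): print("barrel",zr,fit(K,W,blk,lambda x,y:np.vstack([circ(x,y,zr,.036),circ(x,y,.058,.036)]),[.531,0]))
    gry=cv2.morphologyEx(big((hsv[...,1]<80)&win).astype(np.uint8),cv2.MORPH_OPEN,np.ones((13,13)))>0
    print("collar",fit(K,W,gry,lambda x,y:np.vstack([circ(x,y,.058,.046),circ(x,y,.072,.036)]),[.531,0]))
E
python3 - <<'E'
from cellfit import *
o=bot.get_obs();print(o["eef_pos"])
K,W=cam("wrist"); win=np.zeros((420,560),bool); win[60:212,212:352]=1
cellfit(cv2.imread("pics/j.png"),K,W,win)
E
```

```text
[ 0.53105006 -0.04841165  0.19971441]
barrel 0.0695 (array([ 5.31773899e-01, -2.69151993e-04]), np.float64(1.1093133871550078))
barrel 0.072 (array([5.31710076e-01, 1.29804531e-05]), np.float64(0.6266117717158316))
barrel 0.0745 (array([5.31690848e-01, 3.06787247e-04]), np.float64(0.24090376981966596))
collar (array([ 5.31792717e-01, -9.02525652e-05]), np.float64(0.13986048729418687))
```

```bash
python3 -m inch '[0.5,25,0,0,0,0,0, 1,49,0,0,0,0,0, 1,49,-25,0,0,0,0, 1,49,-55,0,0,0,0, 1,49,-80,0,0,0,0, 1,49,-90,0,0,0,0, 1,49,-90,0,0,0,0, 1,49,-90,0,0,0,0]'; python3 -m inch '[0,0,-2,0,0,0,0, 0,0,-2,0,0,0,0,0,0,-2,0,0,0,0]'
python3 - <<'E'
from h import *
o=bot.get_obs();print(o["eef_pos"])
im=np.hstack([cv2.resize(bot.camera("wrist")[130:400,150:410],(400,415)),cv2.resize(bot.camera("side")[190:270,240:320],(400,415),interpolation=2)]); cv2.imwrite("pics/k.png",im)
E
```

```text
clock: 8.73
eef_pos: [0.5321, -0.0003, 0.1101]
tool_rot: [0.707, 0.707, -0.0, -0.0]
ft_force: [0.4, 0.0, -0.8]
grip_width: 0.0441
grasp_force: 61.6
clock: 8.98
eef_pos: [0.5331, -0.0006, 0.1092]
tool_rot: [0.707, 0.707, 0.001, 0.001]
ft_force: [-0.1, 0.1, -1.1]
grip_width: 0.044
grasp_force: 61.6
[ 0.5330601  -0.00057797  0.10924011]
```

View pics/k.png

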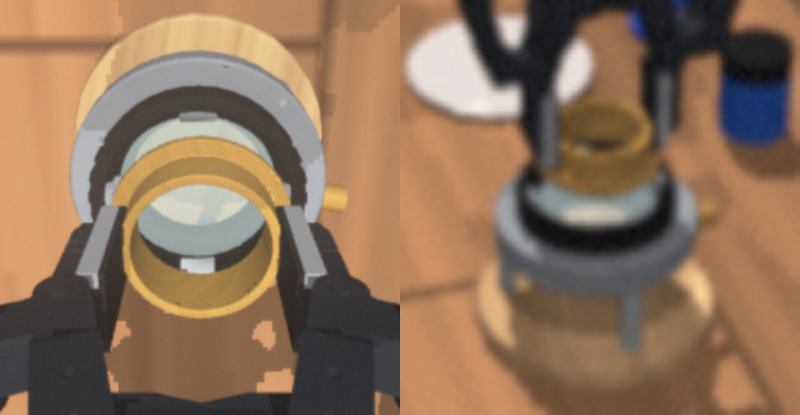

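The ring hovers centred over the mouth (wrist crop col 201 against the barrel at 199). Stepping down by feel.

```bash
python3 -m inch '[0,0,-2,0,0,0,0, 0,0,-4,0,0,0,0,0,0,-5,0,0,0,0, 0,0,-5,0,0,0,0,0,0,-5,0,0,0,0]'| egrep 'eef|ft_f'; for i in 1 2 3; do python3 -m inch '[0,0,-1,0,0,0,0, 0,0,-1,0,0,0,0,0,0,-1,0,0,0,0]'| egrep 'eef|ft_f'; done
```

```text
eef_pos: [0.5318, -0.0005, 0.1026]
ft_force: [-0.0, 0.5, -1.1]
eef_pos: [0.532, -0.0005, 0.1017]
ft_force: [-0.7, -0.1, -0.6]
eef_pos: [0.5319, -0.0005, 0.1007]
ft_force: [0.7, 0.7, -0.7]
eef_pos: [0.532, -0.0005, 0.0997]
ft_force: [-1.1, -0.5, -1.0]
```

```bash
for i in 1 2 ; do python3 -m inch '[0,0,-1,0,0,0,0, 0,0,-1,0,0,0,0,0,0,-1,0,0,0,0]'| egrep 'eef|ft_f'; done
```

```text
eef_pos: [0.5319, -0.0005, 0.0987]
ft_force: [0.4, 0.1, -1.5]
eef_pos: [0.5319, -0.0005, 0.0977]
ft_force: [-0.7, -0.4, -2.5]
```

```bash
for i in 1 2 ; do python3 -m inch '[0,0,-1,0,0,0,0, 0,0,-1,0,0,0,0,0,0,-1,0,0,0,0]'| egrep 'eef|ft_f'; done
```

```text
eef_pos: [0.5319, -0.0005, 0.0967]
ft_force: [-0.5, 0.7, -1.5]
eef_pos: [0.5321, -0.0004, 0.0958]
ft_force: [0.3, 0.6, 0.2]
```

```bash
python3 -m inch '[0,0,-0.5,0,0,0,0, 0,0,-0.5,0,0,0,0,0,0,-0.5,0,0,0,0]'| egrep 'eef|ft_f'
```

```text
eef_pos: [0.5321, -0.0003, 0.0954]
ft_force: [-0.6, 0.3, -0.3]
```

```bash
python3 -m inch '[0,0,-0.7,0,0,0,0, 0,0,-0.7,0,0,0,0,0,0,-0.7,0,0,0,0]'| egrep 'eef|ft_f'
```

```text
eef_pos: [0.5322, -0.0004, 0.0949]
ft_force: [-0.7, 0.1, 1.8]
```

Contact established. Release and back off upward.

```bash
python3 -m inch '[0,0,0.6,0,0,0,0, 0,0,0.6,0,0,0,60, 0,0,0.6,0,0,0,70, 0,0,0.6,0,0,0,75,0,0,0.6,0,0,0,75, 0,0,0.6,0,0,0,75, 0,0,25,0,0,0,80, 0,0,60,0,0,0,80]'; python3 -m inch '[0,-30,30,0,0,0,80, 0,-45,45,0,0,0,80, 0,-45,45,0,0,0,80,0,-45,45,0,0,0,80,0,-45,45,0,0,0,80,0,-45,45,0,0,0,80]'
python3 - <<'E'
from cellfit import *
o=bot.get_obs();print(o["eef_pos"])
K,W=cam("wrist"); im=bot.camera("wrist"); cv2.imwrite("pics/l.png",im)
f=lambda x,y,z:np.vstack([circ(x,y,z-.0045,.028),circ(x,y,z+.0095,.023)])
for d in bot.silhouettes("wrist","retainer_mid")[:2]: print(d["confidence"],d["uv"],d["mask"].sum(),fit(K,W,d["mask"],f,[.5318,0,.078]))
win=np.zeros((420,560),bool); win[60:250,200:370]=1
cellfit(im,K,W,win)
im2=bot.camera("scene")
cv2.imwrite("pics/m.png",np.hstack([cv2.resize(im[60:260,180:380],(400,400)),cv2.resize(im2[170:230,250:310],(400,400),interpolation=2)]))
for c,i in(("scene",0),("side",0)):
    if c=="side": bot.camera(c)
    K,W=cam(c)
    for d in bot.spot_point(c,"pusher_mid")[:2]: print(d["confidence"],onz(K,W,d["uv"],.048))
    for d in bot.silhouettes(c,"retainer_mid"): 
        try: print(c,d["confidence"],fit(K,W,d["mask"],f,[.5318,0,.078]))
        except Exception as e: print(e)
E
```

```text
clock: 12.42
eef_pos: [0.529, -0.0006, 0.1516]
tool_rot: [0.707, 0.707, -0.003, -0.003]
ft_force: [1.3, 0.1, 0.3]
grip_width: 0.0681
grasp_force: 0.0
clock: 12.92
eef_pos: [0.5309, -0.0448, 0.1979]
tool_rot: [0.707, 0.707, -0.001, -0.001]
ft_force: [0.1, -0.2, -0.6]
grip_width: 0.0682
grasp_force: 0.0
[ 0.5308805  -0.04475524  0.1978759 ]
0.6 [284.1, 122.1] 2465 (array([ 5.31346554e-01, -4.69179357e-05,  7.54717203e-02]), np.float64(0.20097510628223114))
barrel 0.0695 (array([5.31214981e-01, 4.77021085e-04]), np.float64(1.0629470075412295))
barrel 0.072 (array([0.53125478, 0.00066533]), np.float64(0.570363107126288))
barrel 0.0745 (array([0.53126818, 0.00091064]), np.float64(0.2021394705194102))
collar (array([5.31244506e-01, 4.07886758e-04]), np.float64(0.2838202260931458))
0.83 [ 0.55881641 -0.23831389  0.048     ]
scene 0.84 (array([ 0.45124552,  0.33588915, -0.0431418 ]), np.float64(0.20863862190211596))
scene 0.81 (array([0.54403897, 0.00432703, 0.09380838]), np.float64(0.1943435462757646))
scene 0.63 (array([ 0.64138601,  0.23808888, -0.03518737]), np.float64(0.34144664984490863))
0.64 [ 0.56093587 -0.24736011  0.048     ]
0.54 [0.63574742 0.06260252 0.048     ]
side 0.6 (array([0.66190044, 0.23760594, 0.00151842]), np.float64(0.23342245551735313))
side 0.58 (array([ 0.4870578 ,  0.34031028, -0.0042455 ]), np.float64(0.26391252949666133))
side 0.57 (array([0.54566773, 0.03011002, 0.05109938]), np.float64(0.1624431174135754))
```

View pics/m.png

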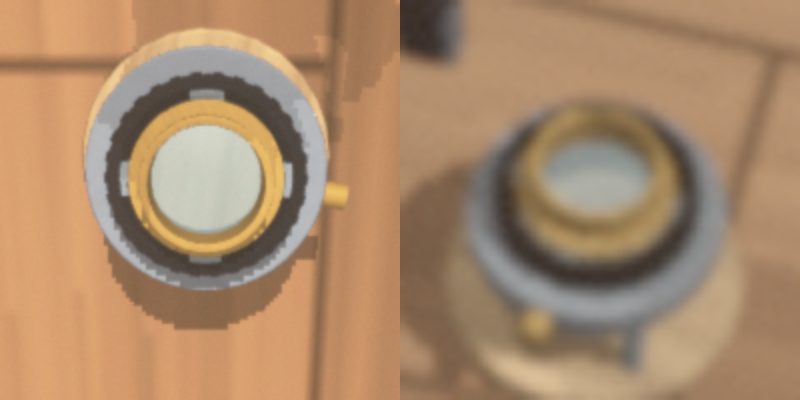

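The ring lies centred and level on the clips (wrist crop 206,178 against the barrel at 206,175). Now to the pusher.

```bash
python3 -m inch '[5,-35,0,0,0,0,70, 10,-70,0,0,0,0,60, 15,-105,0,0,0,0,60, 20,-140,0,0,0,0,60, 25,-175,0,0,0,0,60, 27,-195,0,0,0,0,60, 27,-195,0,0,0,0,60, 27,-195,0,0,0,0,60]'; python3 -m inch '[0,0,0,0,0,0,60,0,0,0,0,0,0,60,0,0,0,0,0,0,60]'
python3 - <<'E'
from h import *
o=bot.get_obs();print(o["eef_pos"])
K,W=cam("wrist"); im=bot.camera("wrist"); cv2.imwrite("pics/n.png",im)
f=lambda x,y:np.vstack([circ(x,y,z,r) for z,r in((.006,.027),(.018,.027),(.090,.014))])
for d in bot.spot_point("wrist","pusher_mid")[:2]: print(d["confidence"],d["uv"],onz(K,W,d["uv"],.048))
for d in bot.silhouettes("wrist","pusher_mid")[:2]: print(d["confidence"],d["uv"],d["mask"].sum(),fit(K,W,d["mask"],f,[.56,-.241]))
for d in bot.silhouettes("wrist","coaster")[:1]: print("coaster",d["confidence"],d["uv"],d["mask"].sum(),fit(K,W,d["mask"],lambda x,y:circ(x,y,.006,.05),[.555,-.24]))
E
```

```text
clock: 13.98
eef_pos: [0.5587, -0.2417, 0.1991]
tool_rot: [0.708, 0.706, 0.0, -0.0]
ft_force: [0.3, 0.8, 0.1]
grip_width: 0.051
grasp_force: 0.0
clock: 14.23
eef_pos: [0.5591, -0.2392, 0.1998]
tool_rot: [0.706, 0.708, 0.0, -0.0]
ft_force: [0.7, -0.1, 0.5]
grip_width: 0.0513
grasp_force: 0.0
[ 0.559068   -0.23919622  0.19979007]
0.94 [280.2, 194.6] [ 0.55813744 -0.23452175  0.048     ]
coaster 0.85 [253.6, 199.6] 4925 (array([ 0.55403888, -0.24582331]), np.float64(0.7843462856575588))
```

View pics/n.png

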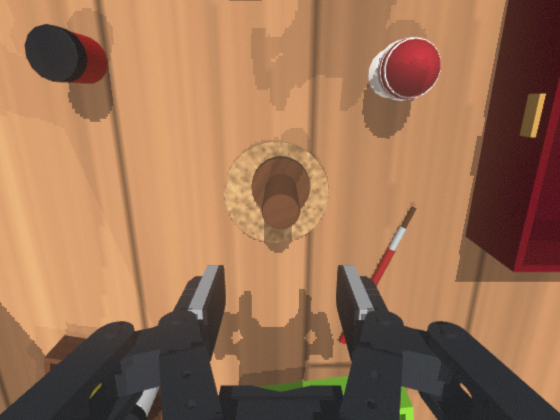

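Pusher: handle top at about (281,208), disc at (280,187), on the coaster at (277,191). (I have now used up my picture views, and one over: I count 11. From here I use numbers only.) I'll fit the pusher by colour.

Run:
```python
from h import *
o=bot.get_obs();print(o["eef_pos"])
im=cv2.imread("pics/n.png");K,W=cam("wrist")
v=cv2.cvtColor(im,cv2.COLOR_BGR2HSV)[...,2]
m=np.zeros(v.shape,np.uint8); m[145:240,235:325]=v[145:240,235:325]<130
m=cv2.morphologyEx(m,cv2.MORPH_OPEN,np.ones((5,5)));n,l,s,c=cv2.connectedComponentsWithStats(m);i=1+np.argmax(s[1:,4]);print(s[i],c[i]); M=l==i
f=lambda x,y:np.vstack([circ(x,y,z,r) for z,r in((.006,.027),(.018,.027),(.090,.014))])
print(fit(K,W,M,f,[.56,-.241]))
for x,y in((.558,-.2345),(.5585,-.239)):
    print([proj(K,W,[x,y,z]).round(1) for z in(.006,.018,.09)])
print("coaster",[proj(K,W,[.554,-.2458,.006])],onz(K,W,(277,191),.006))
bot.camera("wrist")
for d in bot.silhouettes("wrist","pusher_mid")[:2]: print(d["confidence"],d["uv"],d["mask"].sum(),fit(K,W,d["mask"],f,[.56,-.241]))
for r in v[150:245:5,250:312:4]: print(*r)
```

```text
[ 0.55914561 -0.23973088  0.19982098]
[ 253  156   56   52 2123] [281.15214319 180.94912859]
(array([ 0.55875148, -0.23667866]), np.float64(2.0107905593065207))
[array([280. , 182.1]), array([279.9, 185.1]), array([279.8, 209.6])]
[array([280.5, 186.7]), array([280.5, 189.9]), array([280.5, 215.6])]
coaster [array([275.7359884 , 193.68297122])] [ 0.55520668 -0.24316875  0.006     ]
0.68 [279.9, 188.8] 3247 (array([ 0.55826321, -0.23521132]), np.float64(0.6462721249387473))
184 208 200 171 202 208 176 194 201 198 167 159 161 155 168 146
184 189 200 206 187 190 159 148 167 180 191 186 178 198 211 204
216 205 218 186 122 111 120 107 112 114 107 104 166 191 214 191
213 220 186 116 128 123 110 110 114 114 117 117 113 145 183 210
208 199 120 126 126 109 107 112 111 114 117 114 110 113 172 182
196 124 126 128 119 107 103 99 102 102 114 110 109 124 124 196
206 123 129 122 117 95 99 101 101 98 97 106 113 126 121 178
198 130 124 117 93 95 99 101 102 101 98 91 128 124 127 165
219 125 121 121 92 97 101 99 100 102 98 92 124 125 127 181
222 123 119 125 96 99 115 133 130 117 100 94 121 128 120 203
215 146 127 122 105 131 130 128 129 130 131 116 104 123 144 198
182 215 149 100 128 129 129 130 131 129 129 127 101 121 207 207
203 198 229 110 131 131 129 127 126 127 130 128 122 191 192 228
219 226 199 138 128 129 128 130 127 129 129 128 120 197 168 219
195 213 202 221 128 129 130 131 125 124 124 122 212 206 213 177
223 198 187 179 126 124 122 123 123 121 119 198 183 212 208 222
199 214 198 204 149 129 124 124 135 153 162 218 196 202 224 166
199 214 206 222 143 137 140 132 122 149 132 185 199 201 144 144
206 199 196 205 142 148 139 152 144 146 132 215 215 215 172 147
```

```bash
python3 -m inch '[-1,5,-30,0,0,0,60, -1,5,-65,0,0,0,60, -1,5,-100,0,0,0,60, -1,5,-125,0,0,0,60, -1,5,-133,0,0,0,60, -1,5,-133,0,0,0,60, -1,5,-133,0,0,0,60, -1,5,-133,0,0,0,60]'; python3 -m inch '[0,0,0,0,0,0,40, 0,0,0,0,0,0,25,0,0,0,0,0,0,10,0,0,0,0,0,0,0,0,0,0,0,0,0,0,0,0,0,0,0,0,0,0,0,0,0,0,0,0]';  python3 -m inch '[0,0,0,0,0,0,0,0,0,0,0,0,0,0,0,0,3,0,0,0,0,0,0,3,0,0,0,0,0,0,3,0,0,0,0]'
```

```text
clock: 15.2
eef_pos: [0.5597, -0.2362, 0.0689]
tool_rot: [0.707, 0.707, 0.001, 0.002]
ft_force: [0.7, 0.7, 0.8]
grip_width: 0.0511
grasp_force: 0.0
clock: 15.78
eef_pos: [0.5593, -0.2362, 0.0688]
tool_rot: [0.707, 0.707, 0.001, 0.002]
ft_force: [-0.1, -0.6, 5.3]
grip_width: 0.0267
grasp_force: 59.0
clock: 16.2
eef_pos: [0.5579, -0.2354, 0.0697]
tool_rot: [0.707, 0.707, -0.0, -0.0]
ft_force: [0.8, 0.1, -1.3]
grip_width: 0.0266
grasp_force: 58.9
```

```bash
python3 -m inch '[0,0,30,0,0,0,0, 0,0,65,0,0,0,0, 0,0,100,0,0,0,0, 0,0,131,0,0,0,0, -3,20,131,0,0,0,0, -6,45,131,0,0,0,0, -9,75,131,0,0,0,0, -9,75,131,0,0,0,0]'; python3 -m inch '[-3,30,0,0,0,0,0,-7,60,0,0,0,0,0, -11,90,0,0,0,0,0, -14,120,0,0,0,0,0, -17,145,0,0,0,0,0, -17,160,0,0,0,0,0,-17,160,0,0,0,0,0,-17,160,0,0,0,0,0]'
python3 - <<'E'
from h import *
bot.camera("wrist"); o=bot.get_obs();p=np.array(o["eef_pos"]);print(p,o["ft_force"])
K,W=cam("wrist")
f=lambda x,y,z:np.vstack([circ(x,y,z-.042,.027),circ(x,y,z-.030,.027)])
for d in bot.silhouettes("wrist","pusher_mid")[:2]:
    m=d["mask"]; print(d["confidence"],d["uv"],m.sum(),np.argwhere(m).min(0),np.argwhere(m).max(0))
    print(fit(K,W,m,f,p-[0,0,.02])[0]-p)
bot.camera("side");K,W=cam("side")
for d in bot.silhouettes("side","pusher_mid")[:2]:
    m=d["mask"]; a=np.argwhere(m);print(d["confidence"],d["uv"],a.min(0),a.max(0), [proj(K,W,p-[0,0,h]) for h in(.0628,.0508)])
    for r in range(a[:,0].min(),a[:,0].max()+1,3): c=np.flatnonzero(m[r]); print(r,c.min(),c.max(),end="; ")
E
```

```text
clock: 16.87
eef_pos: [0.548, -0.1561, 0.2004]
tool_rot: [0.706, 0.709, 0.0, -0.002]
ft_force: [-0.3, -0.6, -1.5]
grip_width: 0.0267
grasp_force: 59.3
clock: 17.53
eef_pos: [0.5318, 0.0001, 0.2003]
tool_rot: [0.706, 0.708, -0.0, -0.0]
ft_force: [0.1, -0.3, -1.1]
grip_width: 0.0266
grasp_force: 59.3
[ 0.53188813 -0.00070537  0.20029752] [ 0.22848365 -0.17733092 -0.97953727]
0.91 [280.3, 274.5] 11849 [199 231] [367 328]
[3.29148022e-05 1.86374678e-02 5.20537273e-02]
0.86 [283.3, 191.0] [163 268] [205 291] [array([278.6164523 , 198.97147973]), array([278.6897725, 194.150013 ])]
163 278 283; 166 276 286; 169 276 286; 172 276 286; 175 276 286; 178 276 286; 181 276 286; 184 276 286; 187 275 286; 190 274 287; 193 270 290; 196 268 291; 199 268 291; 202 269 290; 205 273 285; 0.48 [282.5, 225.0] [215 268] [233 291] [array([278.6164523 , 198.97147973]), array([278.6897725, 194.150013 ])]
215 278 282; 218 271 288; 221 270 289; 224 268 291; 227 268 291; 230 270 289; 233 276 282;
```

Run:
```python
from h import *
o=bot.get_obs();p=np.array(o["eef_pos"])
K,W=cam("wrist")
for dy in(-.003,0,.003):
  for h in(.060,.063):
    P=np.array([proj(K,W,q) for q in np.vstack([circ(p[0],p[1]+dy,p[2]-h,.027),circ(p[0],p[1]+dy,p[2]-h+.012,.027)])])
    print(dy,h,"top row",P[:,1].min().round(1),"cols",P[:,0].min().round(1),P[:,0].max().round(1))
```

```text
-0.003 0.06 top row 205.0 cols 232.0 331.6
-0.003 0.063 top row 203.4 cols 232.8 330.8
0 0.06 top row 199.8 cols 231.8 331.8
0 0.063 top row 198.3 cols 232.5 331.1
0.003 0.06 top row 194.5 cols 231.5 332.1
0.003 0.063 top row 193.1 cols 232.3 331.3
```

The pusher is centred in the grip. Descend to just above the ring, then feel down.

```bash
python3 -m inch '[0,0,-20,0,0,0,0,0,0,-36,0,0,0,0, 0,0,-43,0,0,0,0, 0,0,-46,0,0,0,0, 0,0,-46,0,0,0,0, 0,0,-46,0,0,0,0]'|egrep "eef|ft_f"; for i in 1 2 3 4; do python3 -m inch '[0,0,-1,0,0,0,0,0,0,-1,0,0,0,0,0,0,-1,0,0,0,0]'|egrep "eef|ft_f"; done
```

```text
eef_pos: [0.5324, -0.0009, 0.1551]
ft_force: [-0.1, 0.1, -0.9]
eef_pos: [0.5324, -0.0005, 0.1543]
ft_force: [0.1, -0.3, -0.4]
eef_pos: [0.532, -0.0005, 0.1527]
ft_force: [0.8, 0.0, -1.3]
eef_pos: [0.5319, -0.0005, 0.1515]
ft_force: [0.3, 0.0, -1.2]
eef_pos: [0.5319, -0.0005, 0.1505]
ft_force: [-1.2, -0.8, -0.8]
```

```bash
for i in 1 2 3; do python3 -m inch '[0,0,-0.8,0,0,0,0,0,0,-0.8,0,0,0,0,0,0,-0.8,0,0,0,0]'|egrep "eef|ft_f"; done
```

```text
eef_pos: [0.5319, -0.0005, 0.1497]
ft_force: [-0.3, 0.7, -1.1]
eef_pos: [0.5321, -0.0006, 0.1492]
ft_force: [-0.7, 0.2, -0.1]
eef_pos: [0.5322, -0.0005, 0.1486]
ft_force: [-0.1, 0.0, 3.8]
```

Contact. Now smaller steps, watching the force.

```bash
for i in 1 2; do python3 -m inch '[0,0,-0.5,0,0,0,0,0,0,-0.5,0,0,0,0]'|egrep "eef|ft_f"; done
```

```text
eef_pos: [0.5323, -0.0005, 0.1482]
ft_force: [-1.3, -0.5, 4.7]
eef_pos: [0.5324, -0.0005, 0.1478]
ft_force: [-0.9, -0.7, 5.5]
```

```bash
for i in 1 2; do python3 -m inch '[0,0,-0.5,0,0,0,0,0,0,-0.5,0,0,0,0]'|egrep "eef|ft_f"; done
```

```text
eef_pos: [0.5325, -0.0005, 0.1474]
ft_force: [-0.8, -0.6, 6.0]
eef_pos: [0.5325, -0.0005, 0.1471]
ft_force: [-1.8, -1.5, 6.7]
```

```bash
for i in 1 2 3; do python3 -m inch '[0,0,-0.5,0,0,0,0,0,0,-0.5,0,0,0,0]'|egrep "eef|ft_f"; done
```

```text
eef_pos: [0.5327, -0.0005, 0.1468]
ft_force: [-1.1, -0.5, 7.8]
eef_pos: [0.5327, -0.0004, 0.1464]
ft_force: [-1.5, -0.1, 8.1]
eef_pos: [0.5327, -0.0005, 0.1461]
ft_force: [-1.4, 0.2, 9.6]
```

```bash
for i in 1 2 3; do python3 -m inch '[0,0,-0.4,0,0,0,0,0,0,-0.4,0,0,0,0]'|egrep "eef|ft_f"; done
```

```text
eef_pos: [0.5328, -0.0005, 0.1459]
ft_force: [-2.5, -0.3, 10.4]
eef_pos: [0.5326, -0.0005, 0.145]
ft_force: [-0.2, -0.2, -1.5]
eef_pos: [0.5321, -0.0005, 0.1432]
ft_force: [1.0, -0.0, 1.9]
```

Clips gave way at about 11.5 N. Now the glass is next; gentle steps.

```bash
for i in 1 2 3; do python3 -m inch '[0,0,-0.4,0,0,0,0,0,0,-0.4,0,0,0,0]'|egrep "eef|ft_f"; done
```

```text
eef_pos: [0.5321, -0.0005, 0.1428]
ft_force: [1.3, -1.0, 1.2]
eef_pos: [0.5321, -0.0005, 0.1425]
ft_force: [0.1, 1.0, 1.4]
eef_pos: [0.5321, -0.0005, 0.1423]
ft_force: [0.9, -0.1, 2.0]
```

```bash
for i in 1 2; do python3 -m inch '[0,0,-0.4,0,0,0,0,0,0,-0.4,0,0,0,0]'|egrep "eef|ft_f"; done
```

```text
eef_pos: [0.5321, -0.0005, 0.1421]
ft_force: [0.9, -0.2, 2.4]
eef_pos: [0.5321, -0.0004, 0.1418]
ft_force: [-0.7, -0.4, 4.5]
```

```bash
for i in 1 2 3; do python3 -m inch '[0,0,-0.4,0,0,0,0,0,0,-0.4,0,0,0,0]'|egrep "eef|ft_f"; done
```

```text
eef_pos: [0.5321, -0.0005, 0.1417]
ft_force: [-1.7, 0.9, 5.9]
eef_pos: [0.5321, -0.0005, 0.1415]
ft_force: [-1.3, 0.9, 7.8]
eef_pos: [0.5321, -0.0005, 0.1413]
ft_force: [-2.3, 0.2, 9.3]
```

```bash
for i in 1 2; do python3 -m inch '[0,0,-0.4,0,0,0,0,0,0,-0.4,0,0,0,0]'|egrep "eef|ft_f"; done
```

```text
eef_pos: [0.5321, -0.0005, 0.1411]
ft_force: [-1.7, -0.8, 10.1]
eef_pos: [0.532, -0.0005, 0.1404]
ft_force: [-1.7, -0.4, 8.5]
```

A snap: 0.7 mm jump with force falling. Press slightly further to ensure all four have snapped.

```bash
python3 -m inch '[0,0,0,0,0,0,0,0,0,0,0,0,0,0]'|egrep "eef|ft_f"; for i in 1 2; do python3 -m inch '[0,0,-0.3,0,0,0,0,0,0,-0.3,0,0,0,0]'|egrep "eef|ft_f"; done
```

```text
eef_pos: [0.532, -0.0005, 0.1405]
ft_force: [-2.3, 1.1, 8.3]
eef_pos: [0.532, -0.0005, 0.1404]
ft_force: [-2.6, 0.1, 9.8]
eef_pos: [0.5321, -0.0005, 0.1404]
ft_force: [-3.3, -0.5, 11.6]
```

```bash
python3 -m inch '[0,0,-0.3,0,0,0,0,0,0,-0.3,0,0,0,0,0,0,-0.3,0,0,0,0]'|egrep "eef|ft_f"
```

```text
eef_pos: [0.5321, -0.0004, 0.1404]
ft_force: [-3.7, -1.0, 13.1]
```

```bash
python3 -m inch '[0,0,-0.2,0,0,0,0,0,0,-0.2,0,0,0,0,0,0,-0.2,0,0,0,0]'|egrep "eef|ft_f"; python3 -m inch '[0,0,2,0,0,0,0,0,0,5,0,0,0,0,0,0,15,0,0,0,0,0,0,40,0,0,0,0,0,-25,60,0,0,0,0,0,-50,60,0,0,0,0,0,-50,60,0,0,0,0,0,-50,60,0,0,0,0]'
python3 - <<'E'
from cellfit import *
im=bot.camera("wrist");o=bot.get_obs();K,W=cam("wrist");cv2.imwrite("pics/o.png",im);print(o["eef_pos"])
f=lambda x,y,z:circ(x,y,z,.023)
h=cv2.cvtColor(im,cv2.COLOR_BGR2HSV)
for d in bot.silhouettes("wrist","retainer_mid")[:3]: print(d["confidence"],d["uv"],d["mask"].sum(),fit(K,W,d["mask"],f,[.5318,0,.078]))
# free fit of the collar-top plane: outer edge ellipse
for d in bot.silhouettes("wrist","retainer_mid")[:1]:
    def g(x,y,z,a,b):
        P=circ(x,y,z,.023); P[:,2]+=a*(P[:,0]-x)+b*(P[:,1]-y); return P
    print(fit(K,W,d["mask"],g,[.5318,0.0,.078,.001,.001]))
E
```

```text
eef_pos: [0.5321, -0.0005, 0.1404]
ft_force: [-5.2, -0.4, 13.5]
clock: 24.98
eef_pos: [0.5318, -0.0514, 0.1985]
tool_rot: [0.708, 0.706, -0.0, -0.0]
ft_force: [0.0, 0.8, -2.0]
grip_width: 0.0266
grasp_force: 59.3
[ 0.5315558  -0.05069293  0.19805823]
0.97 [278.1, 112.8] 2074 (array([0.53086972, 0.00604533, 0.10559016]), np.float64(0.3313519380953491))
(array([ 5.31008817e-01,  6.04425923e-03,  1.05609374e-01, -5.79137500e-02,
       -6.86289369e-06]), np.float64(0.3187031431521105))
```

Run:
```python
from h import *
bot.camera("wrist");K,W=cam("wrist")
f=lambda x,y,z:np.vstack([circ(x,y,z-.0045,.028),circ(x,y,z+.0095,.023)])
for d in bot.silhouettes("wrist","retainer_mid")[:1]: print(d["confidence"],d["uv"],d["mask"].sum(),fit(K,W,d["mask"],f,[.5318,0,.078]))
```

```text
0.91 [292.7, 117.0] 2188 (array([5.31403651e-01, 4.51076071e-04, 6.64269950e-02]), np.float64(0.29219736953414305))
```

The ring dropped 9.1 mm between fits (0.0755 to 0.0664), so it is home. Now I return the pusher.

```bash
python3 -m inch '[4,-30,0,0,0,0,0, 8,-60,0,0,0,0,0, 12,-90,0,0,0,0,0, 16,-120,0,0,0,0,0, 20,-150,0,0,0,0,0, 24,-178,0,0,0,0,0, 25,-188,0,0,0,0,0, 25,-188,0,0,0,0,0]'; python3 -m inch '[0,0,-30,0,0,0,0, 0,0,-65,0,0,0,0, 0,0,-95,0,0,0,0, 0,0,-115,0,0,0,0, 0,0,-122,0,0,0,0, 0,0,-122,0,0,0,0, 0,0,-122,0,0,0,0]';  for i in 1 2 3; do python3 -m inch '[0,0,-1,0,0,0,0,0,0,-1,0,0,0,0,0,0,-1,0,0,0,0]'|egrep "eef|ft_f"; done
```

```text
clock: 25.9
eef_pos: [0.557, -0.2403, 0.1976]
tool_rot: [0.708, 0.706, -0.0, -0.0]
ft_force: [0.4, 0.6, -1.5]
grip_width: 0.0267
grasp_force: 59.3
clock: 26.48
eef_pos: [0.5576, -0.2375, 0.0771]
tool_rot: [0.707, 0.708, 0.0, 0.0]
ft_force: [1.5, -0.4, -1.2]
grip_width: 0.0269
grasp_force: 59.4
eef_pos: [0.5581, -0.2388, 0.0771]
ft_force: [0.9, 0.9, -1.8]
eef_pos: [0.557, -0.2386, 0.0747]
ft_force: [0.4, -0.3, -0.5]
eef_pos: [0.5569, -0.2385, 0.0733]
ft_force: [-0.8, 0.3, -2.1]
```

```bash
python3 -m inch '[0,0,-1,0,0,0,0,0,0,-2,0,0,0,0,0,0,-2,0,0,0,0,0,0,-2,0,0,0,0]'|egrep "eef|ft_f"; for i in 1 2 3; do python3 -m inch '[0,0,-1,0,0,0,0,0,0,-1,0,0,0,0,0,0,-1,0,0,0,0]'|egrep "eef|ft_f"; done
```

```text
eef_pos: [0.5569, -0.2385, 0.0712]
ft_force: [-0.0, -0.5, -1.6]
eef_pos: [0.557, -0.2385, 0.0703]
ft_force: [0.2, 0.6, -0.5]
eef_pos: [0.557, -0.2385, 0.0693]
ft_force: [0.2, 0.4, -0.9]
eef_pos: [0.5571, -0.2386, 0.0689]
ft_force: [-0.5, 0.4, 3.3]
```

Standing on the coaster (+4.5 N). Release, lift clear, and check.

```bash
python3 -m inch '[0,0,0.6,0,0,0,0, 0,0,0.6,0,0,0,30, 0,0,0.6,0,0,0,45, 0,0,0.6,0,0,0,60, 0,0,0.6,0,0,0,65,0,0,0.6,0,0,0,65,0,0,0.6,0,0,0,65, 0,0,20,0,0,0,65]'|egrep "width|ft_f"; python3 -m inch '[0,0,35,0,0,0,65, 0,0,75,0,0,0,65, 0,0,110,0,0,0,65, 0,0,110,0,0,0,65, 0,0,110,0,0,0,65, 0,0,110,0,0,0,65]'
python3 - <<'E'
from h import *
bot.camera("wrist");K,W=cam("wrist")
f=lambda x,y:np.vstack([circ(x,y,z,r) for z,r in((.006,.027),(.018,.027),(.090,.014))])
for d in bot.silhouettes("wrist","pusher_mid")[:1]: print(d["confidence"],d["uv"],fit(K,W,d["mask"],f,[.56,-.24]))
for d in bot.silhouettes("wrist","coaster")[:1]: print(d["confidence"],fit(K,W,d["mask"],lambda x,y:circ(x,y,.006,.05),[.555,-.24]))
E
```

```text
ft_force: [-1.0, -0.1, -0.3]
grip_width: 0.0554
clock: 29.48
eef_pos: [0.5568, -0.2384, 0.1983]
tool_rot: [0.707, 0.707, 0.0, 0.0]
ft_force: [-0.9, 0.7, -1.1]
grip_width: 0.0556
grasp_force: 0.0
0.65 [280.8, 192.4] (array([ 0.55464287, -0.23722102]), np.float64(1.207911878690859))
0.77 (array([ 0.55323036, -0.24510523]), np.float64(0.6544927896593057))
```

The pusher stands upright, about 8 mm from the coaster's centre, and the ring is home. Handing in.

```bash
python3 -c "
from workcell import bot
print(bot.job_done())"
```

```text
the job is handed in; nothing more can be done
None
```

The job is handed in after about 30 s of the 72 s, with no verdict returned: by my measurements the ring is home (9.1 mm lower; snap seen in force and position, clips not checked singly; about 15 N peak at the wrist) and the pusher stands on the coaster about 8 mm off centre, though I viewed 11 pictures against the limit of 10.

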